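# Refit the spark basket and hold the extractor's cover on its seal

## Robot

A 7-joint arm with a two-finger parallel gripper is mounted at the origin on the work surface. World frame = base frame: x ahead of the robot, y to its left, z up, the work surface at z = 0. Lengths are in m, angles in rad, forces in N, time in s.
With the tool pointing down it reaches from about 0.4 to 0.85 m from the base axis. Payload 4.5 kg.
Tool frame: the origin (TCP) lies midway between the tips of the shut fingers; the grasp point (between the pads) lies 19 mm behind it (tcp_to_grasp is the distance from the TCP to the grasp point, in m); z points along the fingers, y is the line along which they close (so a half turn about z gives the same grasp; the last joint's range is limited). The gripper opens to 85 mm and grips with 20 to 120 N. Pads are 22 mm wide; open, the fingers measure 114 mm over their backs; the gripper's body (76 mm by 85 mm) begins 54 mm behind the grasp point. The pads swing forward as they close: fully open they stand 13 mm farther back than shut.
Start: joints at [-1.235, 0.689, -0.195, 1.565, 0.157, 0.902, -0.215], TCP at [0.186, 0.597, 0.231] pointing down, gripper open.
Joint ranges: [-3.01, 3.01], [-0.46, 2.08], [-1.47, 1.51], [0.13, 2.56], [-1, 4.14], [0.04, 2.09], [-2.66, 2.66]. Speed limits (rad/s): [2.57, 2.57, 3.14, 3.14, 3.14, 3.14, 3.14].

## Interface

Orientations are given as a 3x3 rotation matrix whose columns are the frame's x, y, z axes.
In Python, from workcell import read_state, grab_frame, close_job, tcp_to_grasp gives the robot as it stands. The module is installed in compiled form; this text tells all that it offers.
- The arm moves only by the tool move_arm, never from a script. Its argument "targets" is a list of rows, each a list of 3 entries, a list of its own where there are three numbers: the shift along the tool's x, y, z in cm, then the turn, a rotation vector about the tool's x, y, z in rad, then the closure, from 0 (fully open) to 1 (shut). In form: [[[tx, ty, tz], [rx, ry, rz], hand], ...]. A call has 1 to 20 rows; each row shifts and turns the commanded pose from where the row before left it, along the tool's axes as they then stand; what a row does not reach is not made up. A row lasts 1/12 s, in which the tool goes at most 41.7 mm and 7.16 degrees, less where a joint would pass 70% of its speed; a pose out of reach is approached as far as the arm can. A call with a gripper value outside its range is refused whole. The fingers move at their own pace and stop on an object; "grip_force" is the grip in N (left out, the last holds). Time passes only in rows, so rows that do not move let the fingers close. It gives the time, the measured TCP pose, the force, the opening and the grip force at its end, in the units of the state.
- read_state(): the state, without advancing time (a new reading comes with each control period).
- grab_frame(name): name is "side" or "top"; returns a dict with "img" (384x512x3 uint8, red, green, blue), "mtx" (3x3 intrinsics, pixels), "R" (3x3) and "t" (3): a world point X has camera coordinates R X + t. Camera axes: x right, y down, z forward; pixel columns grow to the right and rows downward; lengths in m; the calibration is good to about 2 mm. A picture is of the moment at which its call begins. There is no depth.
- close_job(): hands the job in; it is judged then, once.
The state is a dict: "time_s": time; "q": joint angles; "joint_velocities": joint speeds; "tau": joint torques, N m; "tcp_pos": TCP position; "eef_rot": TCP orientation; "wrist_force": force on the tool from outside, world axes, zero at the start; "ft_torque": the same for the moment, N m; "finger_gap": finger opening in m; "grip_force": force on a finger pad.
Only numpy, scipy, OpenCV 4.12 (cv2) and the standard library are available. Lean on these libraries where they do the work, as an engineer would, in place of code of your own. Each camera call takes 0.05 s, during which the arm holds its last target. There are 200 camera calls.

## Task

Put the fume extractor back together without disturbing the other things: set the loose slotted spark basket down inside the matching filter cup in the extractor's open chamber, and turn the wing stud on the cover frame until its wing lines up with the cover's slot. Then lay the cover on its frame with the wing coming up through the slot and press it down flush against the frame. Finish while still holding it pressed there, because the seal pushes it up and I will lock the stud while you hold.

Things in the scene. Friction and masses are not known exactly. Their poses are not given: they have to be found in the camera images.
- unit: Bench fume extractor, fixed grey steel box, 230 (x) x 360 (y) mm, flat top 150 mm above the bench. Origin: on the bench under the centre of its filter chamber; z up, -x is its front. The chamber is a 150 x 150 mm opening in the top, centred on the origin, 138 mm deep; around it 50 mm of top at the front, 30 mm at the back and +y side; closed motor half at y -105 to -255 mm.
- cup_floor (a point): On the axis of the aluminium filter cup fixed upright in the chamber, at its inner floor, 16 mm above the bench; axes as the extractor's. The cup is open-topped and tapered: inside radius 44 mm at the floor, 55 mm at the rim, rim 71 mm above this point and 63 mm below the extractor's top.
- wing (a joint): Angle (rad) of the quarter-turn wing stud on the front of the cover frame; grows anticlockwise seen from above, with a stop at each end: 0 = wing across the slot (along the extractor's x, locked), 1.571 = in line with the cover's slot (along the extractor's y). Starts near the locked end, stays where left (friction 0.06 N m).
- wing_grip (a point): Centre of the stud's wing: an upright steel blade 36 mm long (this point's x axis), 8 mm thick (its y), 20 mm high, from 161 to 181 mm above the bench, on a 9 mm shank. The point is half-way up, on the turning axis, 95 mm in front (-x) of the chamber's centre.
- seal (a joint): Travel (m) of the black rubber seal, an 8 mm wide square ring round the opening: 0 = free, 5 mm proud of the extractor's top; 0.005 = pressed level with the top. It pushes up with about 7 N free and 15 N when level; the cover's own weight does not press it down.
- cover_home (a point): Centre of the cover's place, at the extractor's top, 10 mm in front (-x) of the chamber's centre; axes as the extractor's. With the cover home its underside is here, its x along this x. Four steel corner angles guide it in: 7 mm clear of its edges, straight for 11 mm above the top, then flaring out about 6 mm up to 19 mm.
- basket_mid (a point): Centre of the loose spark basket, half-way up its 75 mm wall: slotted steel, the cup's taper but smaller, outer radius 39 mm at the underside, 50 mm at the rim; 0.15 to 0.31 kg. Nested, it stands on the cup's floor, about 5 mm clear all round, this point 37.5 mm above the cup_floor point. Its yaw does not matter.
- basket_bail (a point): Grip point of the basket's fixed handle: a straight bar 60 mm long (along this point's y axis), 10 mm wide and 10 mm high, centred 118 mm above the basket's underside, above the middle of its mouth (43 mm above the rim).
- cover_mid (a point): Centre of the loose aluminium access cover, 3 mm above its underside: plate 210 (x) x 190 (y) x 6 mm, 0.33 to 0.5 kg, lying right side up on the bench. Its slot, 22 mm (x) by 50 mm (y), is centred 85 mm from the plate's centre towards -x, and lies over the wing stud when the cover is home (7 mm clear round the aligned wing).
- cover_grip (a point): Grip point of the cover's steel bow handle: a straight bar 12 x 12 mm, 100 mm long along the cover's y, centred 34 mm above the underside over the plate's centre, with 22 mm of free space between plate and bar.
- hammer: Bystander: chipping hammer, 260 mm long, lying on the bench to the robot's right. Leave it alone.
- brush: Bystander: wire brush with wooden back, 270 mm long, on the bench. Leave it alone.
- magnet: Bystander: three-sided steel welding magnet, 100 x 100 x 14 mm, lying on the top of the extractor's motor half. Leave it alone.
- offcut: Bystander: offcut of angle iron, 40 x 90 x 40 mm, on the bench. Leave it alone.
- tin: Bystander: plain steel tin without handle or slots, 74 mm wide and 85 mm high. Leave it alone.
- jar: Bystander: closed glass jar, 60 mm wide and 75 mm high. Leave it alone.

How it is judged:
On the way:
1. the spark basket is nested in the filter cup and the wing stands in line with the slot (either first), the cover still off (horizontal distance between basket_mid and cup_floor below 0.008 m and z of basket_mid in the frame of cup_floor below 0.042 m and value of joint wing above 1.35 rad and horizontal distance between cover_mid and cover_home above 0.05 m), for 0.2 s.
At the end, for the whole second after the job is handed in: Basket in the cup (within 8 mm of its axis, at most 4.5 mm above its seat, tilt < 0.1 rad), wing within 0.22 rad of in line, cover in place over the wing (12 mm, 0.12 rad), pressed within 2 mm and 0.03 rad of the frame, fingers bearing on it with over 3 N for the last second (horizontal distance between basket_mid and cup_floor below 0.008 m and z of basket_mid in the frame of cup_floor below 0.042 m and angle between basket_mid's own z axis and vertical below 0.1 rad and value of joint wing above 1.35 rad and horizontal distance between cover_mid and cover_home below 0.012 m and z of cover_mid in the frame of cover_home below 0.005 m and angle between cover_mid's own z axis and vertical below 0.03 rad and angle between the x axis of cover_mid and the x axis of cover_home, either way round below 0.12 rad and x of wing_grip in the frame of cover_mid below -0.07 m and contact force between the fingers and cover above 3 N); the arm keeps its last pose, push and grip.
It fails at once if a bystander is moved by more than 40 mm (distance of any of hammer, brush, magnet, offcut, tin, jar from where it was at the start of the episode above 0.04 m).
It also fails if it takes over 64 s, if anything falls off the work surface, if the arm or the gripper's body presses on something with over 40 N, if the wrist force passes 120 N, or if a joint passes its speed limit or range.

## Working session

There is one attempt and no reset: what is moved stays moved. The work goes in short steps, Python scripts to look and compute and a tool call to move; the robot and the scene stay as the last step left them, time stands still between calls to the robot, and variables do not carry over. Pictures are saved under pics/ and viewed, at most 10 in all, crops included, and the job is handed in when it is done.

Besides the shell and the picture viewer there is one more tool, called as name(argument=value, ...) on one line, values as JSON. move_arm: Moves the arm, as the interface text tells. Its arguments: {"type":"object","properties":{"targets":{"type":"array"},"grip_force":{"type":"number"}},"required":["targets"]}

```bash
mkdir -p pics; ls
python3 - <<'E'
from workcell import *
import cv2,numpy as np
s=read_state()
for k in s: print(k,np.round(s[k],3).tolist())
print(tcp_to_grasp)
for n in("side","top"):
    f=grab_frame(n); cv2.imwrite(f"pics/{n}0.png",f["img"][:,:,::-1]); np.savez(f"{n}0.npz",**f)
    print(n,np.round(f["mtx"],1).tolist(),np.round(f["R"],3).tolist(),np.round(f["t"],3).tolist())
E
```

```text
pics
time_s 0.0
q [-1.235, 0.69, -0.195, 1.566, 0.157, 0.903, -0.215]
joint_velocities [-0.001, -0.002, -0.0, -0.002, -0.001, 0.0, 0.0]
tau [-0.0, -53.961, -1.266, -15.854, 0.009, 0.009, -0.0]
tcp_pos [0.186, 0.596, 0.23]
eef_rot [[-0.955, 0.297, -0.0], [0.297, 0.955, -0.002], [-0.0, -0.002, -1.0]]
wrist_force [-0.236, -0.371, 0.054]
ft_torque [0.006, 0.023, -0.005]
grip_force 0.0
finger_gap 0.085
0.0187
side [[364.6, 0.0, 250.8], [0.0, 364.6, 197.8], [0.0, 0.0, 1.0]] [[-0.987, -0.161, -0.002], [-0.118, 0.733, -0.669], [0.109, -0.66, -0.743]] [0.501, 0.167, 1.051]
top [[498.3, 0.0, 248.8], [0.0, 498.3, 188.8], [0.0, 0.0, 1.0]] [[-0.016, -1.0, -0.007], [-0.992, 0.017, -0.126], [0.126, 0.005, -0.992]] [0.024, 0.508, 1.614]
```

View pics/top0.png

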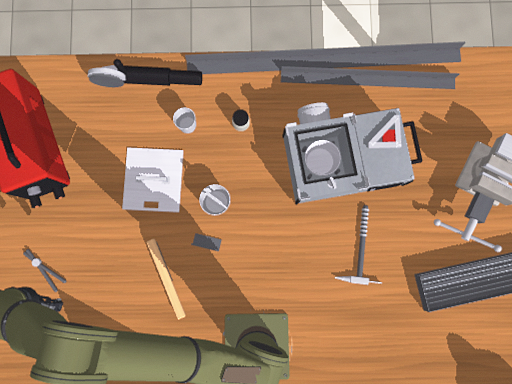

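View pics/side0.png

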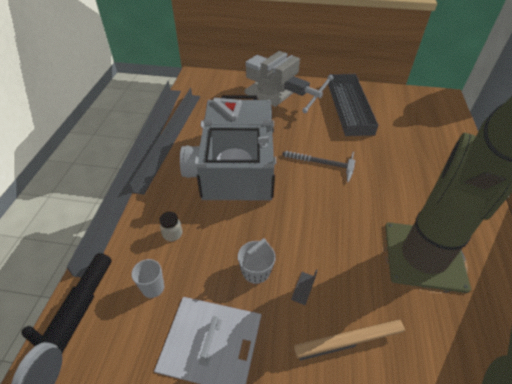

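The top view shows the cover at about (154,180) with its slot at (151,204), the basket at (214,200), the unit opening at (325,155), the wing at about (332,183) and the tin at (184,120). The side view shows the same things: basket (256,260), cover (210,340), opening (237,148).

Run:
```python
import cv2,numpy as np
t=cv2.imread("pics/top0.png");s=cv2.imread("pics/side0.png")
def up(im,x0,y0,w,h,k):
    c=cv2.resize(im[y0:y0+h,x0:x0+w],None,fx=k,fy=k,interpolation=cv2.INTER_CUBIC)
    for i in range(0,w,10): cv2.putText(c,str(x0+i),(i*k,8),0,.3,(0,0,255),1); cv2.line(c,(i*k,10),(i*k,14),(0,0,255),1)
    for i in range(10,h,10): cv2.putText(c,str(y0+i),(0,i*k+3),0,.3,(0,0,255),1); cv2.line(c,(20,i*k),(24,i*k),(0,0,255),1)
    return c
a=np.vstack([up(t,280,105,100,100,4)[:,:400],up(s,190,95,100,50,4)])
b=up(s,190,95,95,110,4)
cv2.imwrite("pics/a.png",np.hstack([up(t,280,105,95,100,4),cv2.resize(b,None,fx=1,fy=1)[:400]]))
cv2.imwrite("pics/b.png",np.hstack([up(t,115,140,125,80,4)[:, :500],up(s,230,230,60,80,4)]))
```

```text
(no output)
```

View pics/a.png

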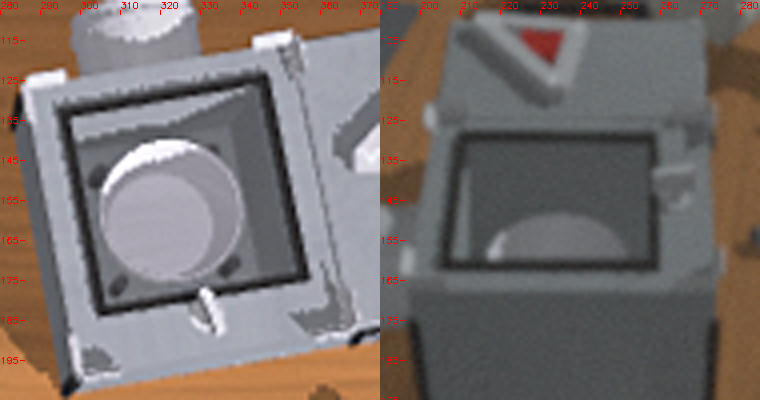

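View pics/b.png

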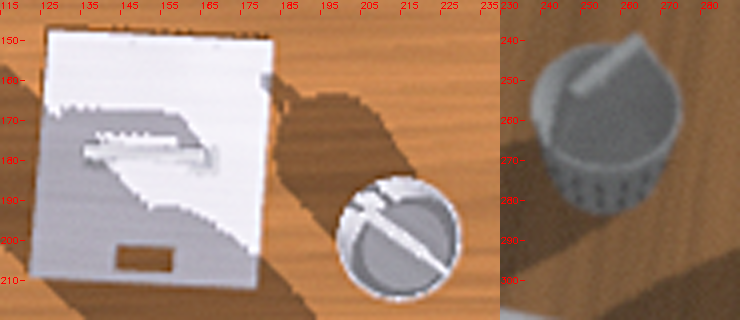

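In the top crop the seal ring's outer corners are at about (294.5,131), (346,123), (357,174) and (304,183), and the wing is near (331,182), roughly along the unit's x. The side crop shows the ring at (209..259, 128..162). In the other crop the cover is a clean quad from (126.5,147) to (179,212), the slot is at (151,204.5), the basket rim is centred near (215,200), and the bail runs from (207,191) to (227,208).

```bash
cat > h.py <<'E'
import cv2,numpy as np
from workcell import *
class V:
    def __init__(s,n,f=None):
        f=f or grab_frame(n); s.i=f["img"]; s.K,s.R,s.t=f["mtx"],f["R"],f["t"]; s.hsv=cv2.cvtColor(s.i,cv2.COLOR_RGB2HSV)
        s.c=-s.R.T@s.t
    def ray(s,uv,z):
        uv=np.atleast_2d(uv).astype(float); d=np.c_[uv,np.ones(len(uv))]@np.linalg.inv(s.K).T@s.R
        return s.c+d*((z-s.c[2])/d[:,2])[:,None]
    def pix(s,X):
        p=(np.atleast_2d(X)@s.R.T+s.t)@s.K.T; return p[:,:2]/p[:,2:]
    def blobs(s,m,x0,y0,x1,y1,amin=20):
        q=np.zeros(m.shape,np.uint8); q[y0:y1,x0:x1]=m[y0:y1,x0:x1]
        c,_=cv2.findContours(q,cv2.RETR_EXTERNAL,cv2.CHAIN_APPROX_NONE)
        return sorted([k for k in c if cv2.contourArea(k)>amin],key=cv2.contourArea,reverse=True)
def yaw(a,b): d=(b-a); return np.arctan2(d[1],d[0])
E
python3 - <<'E'
from h import *
T=V("top",dict(np.load("top0.npz")));S=V("side",dict(np.load("side0.npz")))
np.set_printoptions(precision=4,suppress=True)
# seal
def quad(c):
    h=cv2.convexHull(c); 
    for e in np.linspace(1,12,60):
        a=cv2.approxPolyDP(h,e,True)
        if len(a)==4: return a[:,0].astype(float)
for v,b in((T,(288,115,365,190)),(S,(200,120,265,170))):
    m=(v.hsv[...,2]<62).astype(np.uint8)
    c=v.blobs(m,*b)[0]; q=quad(c); r=cv2.minAreaRect(c); P=v.ray(q,.155)
    print("seal",q.tolist(),"\n",P[:,:2],"ctr",P.mean(0)[:2],"edges",np.linalg.norm(P-np.roll(P,-1,0),axis=1),np.degrees([yaw(P[i],P[(i+1)%4]) for i in range(4)]))
sat=T.hsv[...,1]; m=(sat<90).astype(np.uint8)
c=T.blobs(m,115,140,188,220)[0]; q=quad(c);P=T.ray(q,.006)
print("cover",q.tolist(),"\n",P[:,:2],"ctr",P.mean(0)[:2],"edges",np.linalg.norm(P-np.roll(P,-1,0),axis=1),np.degrees([yaw(P[i],P[(i+1)%4]) for i in range(4)]))
sl=T.blobs(1-m,138,196,165,210,10)
for k in sl: 
    r=cv2.minAreaRect(k);print("slot",r,T.ray(r[0],.006))
mt=((sat<75)&(T.hsv[...,2]>100)).astype(np.uint8)
k=T.blobs(mt,194,178,235,222)[0];e=cv2.fitEllipse(cv2.convexHull(k));print("basket top",e,cv2.minEnclosingCircle(k),T.ray(e[0],.075))
bail=np.array([[207,190.5],[227,208]]);print("bail",T.ray(bail,.123),np.degrees(yaw(*T.ray(bail,.123))))
bs=np.array([[248.5,253],[265,240]]);P=S.ray(bs,.123);print("bail side",P,np.degrees(yaw(*P)))
print("wing top",T.ray([[328.5,176.5],[333,188],[331,182]],.178)); print("wing side",S.ray([[259,139],[270,139.5],[264,139]],.178))
print(T.c,S.c)
E
```

```text
seal [[346.0, 124.0], [356.0, 174.0], [305.0, 183.0], [295.0, 132.0]] 
 [[ 0.69   -0.2897]
 [ 0.5326 -0.3138]
 [ 0.5075 -0.1569]
 [ 0.6675 -0.1308]] ctr [ 0.5994 -0.2228] edges [0.1593 0.1589 0.1621 0.1604] [-171.2779   99.0954    9.2563  -81.9244]
seal [[258.0, 129.0], [258.0, 161.0], [205.0, 161.0], [211.0, 128.0]] 
 [[ 0.5333 -0.3091]
 [ 0.5103 -0.155 ]
 [ 0.6674 -0.1297]
 [ 0.6872 -0.2898]] ctr [ 0.5996 -0.2209] edges [0.1558 0.1591 0.1613 0.1551] [  98.5135    9.1444  -82.9459 -172.8574]
cover [[127.0, 147.0], [183.0, 150.0], [178.0, 212.0], [122.0, 208.0]] 
 [[0.6619 0.4275]
 [0.6481 0.237 ]
 [0.4375 0.2536]
 [0.4541 0.4412]] ctr [0.5504 0.3398] edges [0.191  0.2113 0.1883 0.2082] [-94.1329 175.481   84.9474  -3.7804]
slot ((150.5, 204.5), (5.0, 13.0), 90.0) [[0.4642 0.3458 0.006 ]]
basket top ((214.40899658203125, 199.35092163085938), (30.72881507873535, 31.3663330078125), 49.93657684326172) ((214.61863708496094, 199.44915771484375), 15.825684547424316) [[0.4705 0.1265 0.075 ]]
bail [[0.4935 0.1459 0.123 ]
 [0.4377 0.084  0.123 ]] -132.08538156706035
bail side [[0.4881 0.1513 0.123 ]
 [0.4526 0.1054 0.123 ]] -127.63534750157027
wing top [[ 0.5228 -0.2258  0.178 ]
 [ 0.4877 -0.238   0.178 ]
 [ 0.506  -0.2327  0.178 ]]
wing side [[ 0.5187 -0.2301  0.178 ]
 [ 0.4848 -0.233   0.178 ]
 [ 0.5034 -0.2325  0.178 ]]
[0.3    0.0083 1.6654] [0.3989 0.6521 0.894 ]
```

```bash
cat >> h.py <<'E'
from scipy.spatial.transform import Rotation as Ro
def go(x,y,z,yd):
    s=read_state(); R=np.array(s["eef_rot"]); p=np.array(s["tcp_pos"]); a=np.radians(yd)
    ty=np.array([np.cos(a),np.sin(a),0]); tz=np.array([0,0,-1.]); D=np.c_[np.cross(ty,tz),ty,tz]
    d=np.array([x,y,z])-p
    print("t",round(s["time_s"],2),"p",p.round(4),"yawy",np.degrees(np.arctan2(R[1,1],R[0,1])).round(2),"F",np.round(s["wrist_force"],1),"gap",round(s["finger_gap"],4),"grip",s["grip_force"])
    print("shift cm now",(R.T@d*100).round(2),"shift if turned first",(D.T@d*100).round(2),"rot",Ro.from_matrix(R.T@D).as_rotvec().round(3))
E
python3 -c "
from h import *
go(.470,.127,.16,-39.5)"
```

```text
t 0.1 p [0.1857 0.5962 0.2306] yawy 72.71 F [0.7 0.  1.2] gap 0.0854 grip 0.0
shift cm now [-41.09 -36.34   7.12] shift if turned first [-18.12  51.78   7.06] rot [-1.000e-03  2.000e-03  1.958e+00]
```

move_arm(targets=[[[-2.28,-2.02,0.2],[0,0,0],0],[[-2.28,-2.02,0.2],[0,0,0],0],[[-2.28,-2.02,0.2],[0,0,0],0],[[-2.28,-2.02,0.2],[0,0,0],0],[[-2.28,-2.02,0.2],[0,0,0],0],[[-2.28,-2.02,0.2],[0,0,0],0],[[-2.28,-2.02,0.2],[0,0,0],0],[[-2.28,-2.02,0.2],[0,0,0],0],[[-2.28,-2.02,0.2],[0,0,0],0],[[-2.28,-2.02,0.2],[0,0,0],0],[[-2.28,-2.02,0.2],[0,0,0],0],[[-2.28,-2.02,0.2],[0,0,0],0],[[-2.28,-2.02,0.2],[0,0,0],0],[[-2.28,-2.02,0.2],[0,0,0],0],[[-2.28,-2.02,0.2],[0,0,0],0],[[-2.28,-2.02,0.2],[0,0,0],0],[[-2.28,-2.02,0.2],[0,0,0],0],[[-2.28,-2.02,0.2],[0,0,0],0]], grip_force=40)

```text
time_s: 1.6
tcp_pos: [0.4699, 0.1261, 0.195]
eef_rot: [[-0.955, 0.297, -0.001], [0.297, 0.955, -0.0], [0.001, -0.0, -1.0]]
wrist_force: [0.4, -0.4, 0.4]
finger_gap: 0.0855
grip_force: 0.0
```

move_arm(targets=[[[0,0,0],[0,0,0.115],0],[[0,0,0],[0,0,0.115],0],[[0,0,0],[0,0,0.115],0],[[0,0,0],[0,0,0.115],0],[[0,0,0],[0,0,0.115],0],[[0,0,0],[0,0,0.115],0],[[0,0,0],[0,0,0.115],0],[[0,0,0],[0,0,0.115],0],[[0,0,0],[0,0,0.115],0],[[0,0,0],[0,0,0.115],0],[[0,0,0],[0,0,0.115],0],[[0,0,0],[0,0,0.115],0],[[0,0,0],[0,0,0.115],0],[[0,0,0],[0,0,0.115],0],[[0,0,0],[0,0,0.115],0],[[0,0,0],[0,0,0.115],0],[[0,0,0],[0,0,0.115],0]])

```text
time_s: 3.02
tcp_pos: [0.4693, 0.1277, 0.1951]
eef_rot: [[0.638, 0.77, -0.001], [0.77, -0.638, 0.0], [-0.0, -0.0, -1.0]]
wrist_force: [0.4, 0.2, 0.1]
finger_gap: 0.0856
grip_force: 0.0
```

```bash
python3 -c "
from h import *
go(.470,.127,.097,-39.5)"
```

```text
t 3.02 p [0.4693 0.1277 0.1951] yawy -39.62 F [0.4 0.2 0.1] gap 0.0856 grip 0.0
shift cm now [-0.01  0.1   9.81] shift if turned first [-0.01  0.1   9.81] rot [-0.     0.    -0.002]
```

move_arm(targets=[[[0,0.1,3],[0,0,0],0],[[0,0,3],[0,0,0],0],[[0,0,2.3],[0,0,0],0],[[0,0,1.5],[0,0,0],0],[[0,0,0],[0,0,0],0.3],[[0,0,0],[0,0,0],0.6],[[0,0,0],[0,0,0],0.8],[[0,0,0],[0,0,0],1],[[0,0,0],[0,0,0],1],[[0,0,0],[0,0,0],1],[[0,0,0],[0,0,0],1],[[0,0,0],[0,0,0],1],[[0,0,-1],[0,0,0],1],[[0,0,-2],[0,0,0],1],[[0,0,-2],[0,0,0],1]])

```text
time_s: 4.27
tcp_pos: [0.4694, 0.1268, 0.1473]
eef_rot: [[0.633, 0.774, -0.002], [0.774, -0.633, -0.001], [-0.002, -0.002, -1.0]]
wrist_force: [0.4, 1.3, -2.7]
finger_gap: 0.0091
grip_force: 41.2
```

```bash
python3 -c "
from h import *
go(.5995,-.222,.33,-39.5)
T=V('top');S=V('side')
def up(v,x0,y0,w,h,k): return cv2.resize(v.i[y0:y0+h,x0:x0+w,::-1],None,fx=k,fy=k,interpolation=cv2.INTER_CUBIC)
cv2.imwrite('pics/c.png',np.hstack([up(T,180,150,75,100,5),up(S,220,180,80,100,5)]))
print('rim expected px (rim z=.127): top',T.pix([.47,.127,.125]),'side',S.pix([.47,.127,.125]))"
```

```text
t 4.27 p [0.4694 0.1268 0.1473] yawy -39.3 F [ 0.4  1.3 -2.7] gap 0.0091 grip 41.19080185890198
shift cm now [-18.78  32.14 -18.28] shift if turned first [-18.64  32.23 -18.27] rot [-0.002  0.002  0.003]
rim expected px (rim z=.127): top [[213.04814344 197.81756748]] side [[257.09382804 245.53478944]]
```

View pics/c.png

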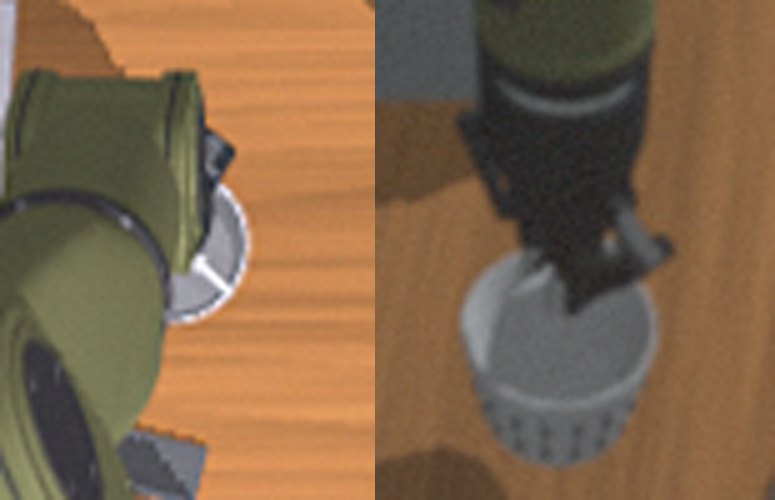

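The lift held: the side crop shows the basket hanging upright with its rim centred at about (256.7,245), where it was expected.

move_arm(targets=[[[0,0,-3],[0,0,0],1],[[0,0,-4],[0,0,0],1],[[0,0,-4],[0,0,0],1],[[0,0,-4],[0,0,0],1],[[0,0,-3.3],[0,0,0],1],[[-1.57,2.68,0],[0,0,0],1],[[-1.57,2.68,0],[0,0,0],1],[[-1.57,2.68,0],[0,0,0],1],[[-1.57,2.68,0],[0,0,0],1],[[-1.57,2.68,0],[0,0,0],1],[[-1.57,2.68,0],[0,0,0],1],[[-1.57,2.68,0],[0,0,0],1],[[-1.57,2.68,0],[0,0,0],1],[[-1.57,2.68,0],[0,0,0],1],[[-1.57,2.68,0],[0,0,0],1],[[-1.57,2.68,0],[0,0,0],1],[[-1.57,2.68,0],[0,0,0],1],[[0,0,0],[0,0,0],1]])

```text
time_s: 5.87
tcp_pos: [0.5993, -0.2308, 0.3286]
eef_rot: [[0.64, 0.769, -0.001], [0.769, -0.64, -0.007], [-0.006, 0.003, -1.0]]
wrist_force: [-1.1, -0.5, -2.4]
finger_gap: 0.0094
grip_force: 41.2
```

```bash
python3 -c "
from h import *
T=V('top',dict(np.load('top0.npz')));S=V('side',dict(np.load('side0.npz')))
print('cup rim est',T.ray([323.1,157.6],.087))
v=T.hsv[...,2]; s=T.hsv[...,1]
o=np.array([.5995,-.222]);
for n,m in (('bright',(v>120)),('b2',v>135)):
    for k in T.blobs(m.astype(np.uint8),301,134,346,180,200)[:1]:
        e=cv2.fitEllipse(cv2.convexHull(k));print(n,e,T.ray(e[0],.087))
a=np.radians(8.6);
print('expect cup px',T.pix([*o,.087]),'radius px',498*.055/1.5)
go(.5995,-.222,.115,-39.5)
V2=V('side'); 
print('rim',V2.pix([[.5995,-.222,read_state()['tcp_pos'][2]+.019-.043]]));
cv2.imwrite('pics/d.png',cv2.resize(V2.i[60:200,180:300,::-1],None,fx=4,fy=4))
"
```

```text
cup rim est [[ 0.59820962 -0.22500992  0.087     ]]
bright ((325.22491455078125, 162.62387084960938), (46.072471618652344, 51.69499206542969), 170.21624755859375) [[ 0.58170357 -0.23124899  0.087     ]]
b2 ((322.3464660644531, 157.53619384765625), (36.069698333740234, 36.57354736328125), 124.58030700683594) [[ 0.59846071 -0.22259707  0.087     ]]
expect cup px [[322.14938459 157.22142898]] radius px 18.26
t 5.87 p [ 0.5993 -0.2308  0.3286] yawy -39.77 F [-1.1 -0.5 -2.4] gap 0.0094 grip 41.18378162384033
shift cm now [ 0.81 -0.61 21.35] shift if turned first [ 0.69 -0.54 21.36] rot [ 0.003  0.006 -0.005]
rim [[231.13457759 102.88078396]]
```

View pics/d.png

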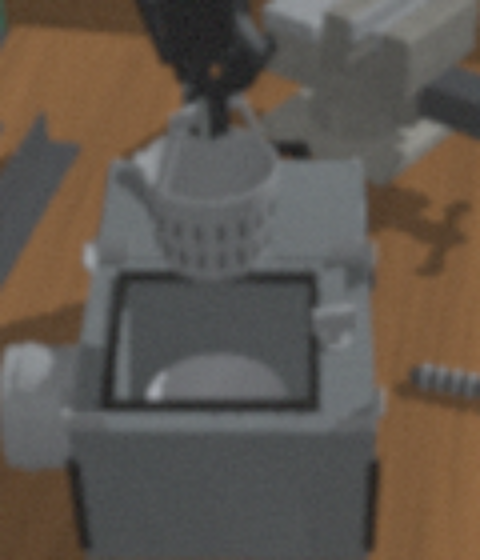

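The picture shows the basket over the chamber: rim centred near column 234, upright, with a clear drop into the cup below.

move_arm(targets=[[[0.4,-0.3,2],[0.003,0.006,0],1],[[0.4,-0.3,2],[0,0,0],1],[[0,0,0],[0,0,0],1],[[0,0,0],[0,0,0],1],[[0,0,0],[0,0,0],1]])

```text
time_s: 6.33
tcp_pos: [0.6006, -0.2122, 0.2908]
eef_rot: [[0.633, 0.774, 0.002], [0.774, -0.633, 0.006], [0.006, -0.002, -1.0]]
wrist_force: [0.8, -0.4, -1.1]
finger_gap: 0.0096
grip_force: 41.1
```

```bash
python3 -c "
from h import *
go(.599,-.2222,.115,-39.5)
p=read_state()['tcp_pos']
S=V('side');T=V('top')
for nm,v in(('s',S),('t',T)):
  z=p[2]+.019-.043; a=np.linspace(0,6.28,73)[:-1]
  R=v.pix(np.c_[p[0]+.05*np.cos(a),p[1]+.05*np.sin(a),0*a+z]); print(nm,'rim box exp',R.min(0),R.max(0))
im=np.hstack([cv2.resize(S.i[60:160,190:280,::-1],None,fx=4,fy=4),cv2.resize(T.i[110:210,280:370,::-1],None,fx=4,fy=4)])
cv2.imwrite('pics/e.png',im)
"
```

```text
t 6.33 p [ 0.6006 -0.2122  0.2908] yawy -39.26 F [ 0.8 -0.4 -1.1] gap 0.0096 grip 41.10467255115509
shift cm now [-0.98  0.55 17.57] shift if turned first [-0.87  0.51 17.58] rot [-0.002 -0.006  0.004]
s rim box exp [213.40588332 105.99416132] [247.86412097 126.41164286]
t rim box exp [309.98178897 127.92428662] [344.99071297 162.23798463]
```

View pics/e.png

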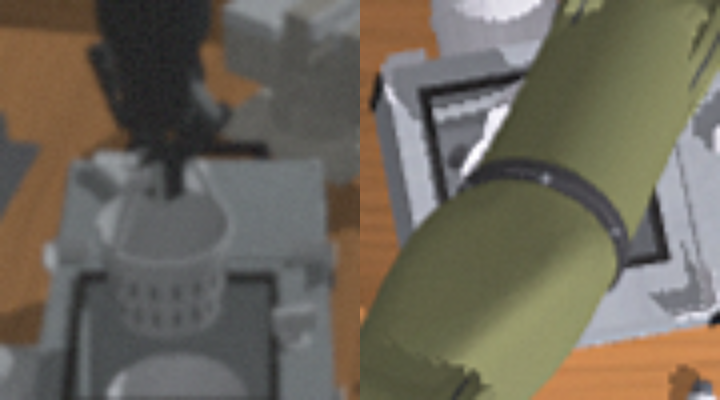

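The settled rim spans columns 214.5–248 in the side view, against 213–248 predicted from the TCP, so the basket is centred in the grip.

move_arm(targets=[[[-0.5,0.28,1],[0,-0.003,0],1],[[-0.48,0.27,1.5],[0,-0.003,0],1],[[0,0,2],[0,0,0],1],[[0,0,2],[0,0,0],1],[[0,0,1],[0,0,0],1],[[0,0,0.5],[0,0,0],1],[[0,0,0],[0,0,0],1],[[0,0,0],[0,0,0],1],[[0,0,0],[0,0,0],1],[[0,0,0],[0,0,0],1]])

```text
time_s: 7.27
tcp_pos: [0.5989, -0.2236, 0.2115]
eef_rot: [[0.633, 0.774, -0.0], [0.774, -0.633, 0.001], [0.001, -0.001, -1.0]]
wrist_force: [-0.1, 0.2, -1.4]
finger_gap: 0.0096
grip_force: 41.1
```

```bash
python3 -c "
from h import *
go(.599,-.2222,.115,-39.5)"
```

```text
t 7.27 p [ 0.5989 -0.2236  0.2115] yawy -39.3 F [-0.1  0.2 -1.4] gap 0.0096 grip 41.09885573387146
shift cm now [ 0.11 -0.08  9.65] shift if turned first [ 0.11 -0.09  9.65] rot [-0.001 -0.001  0.003]
```

move_arm(targets=[[[0.1,-0.08,1.5],[0,0,0],1],[[0,0,2],[0,0,0],1],[[0,0,2],[0,0,0],1],[[0,0,1.5],[0,0,0],1],[[0,0,1],[0,0,0],1],[[0,0,0.5],[0,0,0],1],[[0,0,0.4],[0,0,0],1],[[0,0,0],[0,0,0],1],[[0,0,0],[0,0,0],1],[[0,0,0],[0,0,0],1]])

```text
time_s: 8.1
tcp_pos: [0.5987, -0.2221, 0.1222]
eef_rot: [[0.633, 0.774, -0.001], [0.774, -0.633, 0.001], [0.001, -0.001, -1.0]]
wrist_force: [-0.4, -0.3, -1.6]
finger_gap: 0.0096
grip_force: 41.1
```

```bash
python3 -c "
from h import *
go(.599,-.2222,.115,-39.5)"
```

```text
t 8.1 p [ 0.5987 -0.2221  0.1222] yawy -39.31 F [-0.4 -0.3 -1.6] gap 0.0096 grip 41.0938560962677
shift cm now [0.02 0.03 0.72] shift if turned first [0.02 0.03 0.72] rot [-0.001 -0.001  0.003]
```

move_arm(targets=[[[0,0,0.3],[0,0,0],1],[[0,0,0.3],[0,0,0],1],[[0,0,0.2],[0,0,0],1],[[0,0,0.2],[0,0,0],1],[[0,0,0],[0,0,0],1],[[0,0,0],[0,0,0],1]])

```text
time_s: 8.6
tcp_pos: [0.5985, -0.2217, 0.1144]
eef_rot: [[0.633, 0.774, -0.0], [0.774, -0.633, 0.002], [0.002, -0.002, -1.0]]
wrist_force: [-5.3, 3.5, 18.9]
finger_gap: 0.0091
grip_force: 43.8
```

move_arm(targets=[[[0,0,-0.1],[0,0,0],1],[[0,0,0],[0,0,0],0.8],[[0,0,0],[0,0,0],0.6],[[0,0,0],[0,0,0],0.4],[[0,0,0],[0,0,0],0.4],[[0,0,0],[0,0,0],0.4],[[0,0,-1],[0,0,0],0.4],[[0,0,-2],[0,0,0],0.4],[[0,0,-3],[0,0,0],0.4],[[0,0,-3],[0,0,0],0.4],[[0,0,-3],[0,0,0],0.4],[[0,0,-1],[0,0,0],0.4],[[0,0,0],[0,0,0],0.4],[[0,0,0],[0,0,0],0.4]])

```text
time_s: 9.77
tcp_pos: [0.5982, -0.2218, 0.2424]
eef_rot: [[0.633, 0.774, -0.002], [0.774, -0.633, 0.002], [0.0, -0.003, -1.0]]
wrist_force: [-1.1, 0.7, 0.1]
finger_gap: 0.051
grip_force: 0.0
```

```bash
python3 -c "
from h import *
go(.5053,-.2362,.20,-81.3)
S=V('side')
cv2.imwrite('pics/f.png',cv2.resize(S.i[90:190,190:290,::-1],None,fx=5,fy=5,interpolation=cv2.INTER_CUBIC))
a=np.linspace(0,6.28,73)[:-1]
R=S.pix(np.c_[.599+.05*np.cos(a),-.2222+.05*np.sin(a),0*a+.091]); print('rim exp',R.min(0),R.max(0), 'bail',S.pix([[.599,-.2222,.139]]))
"
```

```text
t 9.77 p [ 0.5982 -0.2218  0.2424] yawy -39.3 F [-1.1  0.7  0.1] gap 0.051 grip 0.0
shift cm now [-7.   -6.27  4.25] shift if turned first [-9.4   0.02  4.24] rot [-0.003  0.001  0.733]
rim exp [218.7783001  149.00967212] [249.27370093 169.49763335] bail [[233.48646095 147.67750682]]
```

View pics/f.png

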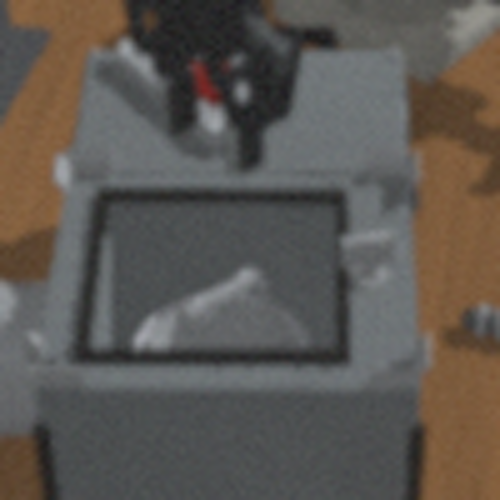

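The side view shows the basket standing in the cup: bail middle near (232,148), against (233,148) expected when nested. The wing is still across the slot, from (259,138) to (269,138).

move_arm(targets=[[[0,0,0],[0,0,0.105],0.4],[[0,0,0],[0,0,0.105],0.4],[[0,0,0],[0,0,0.105],0.4],[[0,0,0],[0,0,0.105],0.4],[[0,0,0],[0,0,0.105],0.4],[[0,0,0],[0,0,0.105],0.4],[[0,0,0],[0,0,0.103],0.4],[[-2.5,0,1],[0,0,0],0.4],[[-2.5,0,1],[0,0,0],0.4],[[-2.5,0,1],[0,0,0],0.4],[[-1.9,0,1],[0,0,0],0.4],[[0,0,0],[0,0,0],0.4],[[0,0,0],[0,0,0],0.4],[[0,0,0],[0,0,0],0.4]])

```text
time_s: 10.98
tcp_pos: [0.5056, -0.2356, 0.2015]
eef_rot: [[0.988, 0.152, -0.003], [0.152, -0.988, 0.003], [-0.003, -0.003, -1.0]]
wrist_force: [2.0, 0.6, 0.3]
finger_gap: 0.0511
grip_force: 0.0
```

```bash
python3 -c "
from h import *
go(.505,-.2355,.159,-80.5)"
```

```text
t 10.98 p [ 0.5056 -0.2356  0.2015] yawy -81.27 F [2.  0.6 0.3] gap 0.0511 grip 0.0
shift cm now [-0.05 -0.01  4.25] shift if turned first [-0.06 -0.02  4.25] rot [-0.003  0.003 -0.013]
```

move_arm(targets=[[[0,0,1.5],[0,0,0],0.4],[[0,0,1.5],[0,0,0],0.4],[[0,0,0.8],[0,0,0],0.4],[[0,0,0.4],[0,0,0],0.4],[[0,0,0],[0,0,0],0.6],[[0,0,0],[0,0,0],0.8],[[0,0,0],[0,0,0],1],[[0,0,0],[0,0,0],1],[[0,0,0],[0,0,0],1],[[0,0,0],[0,0,0],1],[[0,0,0],[0,0,0],1]], grip_force=30)

```text
time_s: 11.9
tcp_pos: [0.5057, -0.2377, 0.1613]
eef_rot: [[0.989, 0.15, -0.0], [0.15, -0.989, -0.001], [-0.0, 0.001, -1.0]]
wrist_force: [1.1, -4.8, 3.2]
finger_gap: 0.0073
grip_force: 34.4
```

move_arm(targets=[[[0,0.22,0],[0,0,0],1],[[0,0,0],[0,0,-0.109],1],[[0,0,0],[0,0,-0.109],1],[[0,0,0],[0,0,-0.109],1],[[0,0,0],[0,0,-0.109],1],[[0,0,0],[0,0,-0.109],1],[[0,0,0],[0,0,-0.109],1],[[0,0,0],[0,0,-0.109],1]])

```text
time_s: 12.57
tcp_pos: [0.5057, -0.2377, 0.1613]
eef_rot: [[0.606, 0.796, -0.002], [0.796, -0.606, 0.003], [0.001, -0.003, -1.0]]
wrist_force: [0.1, -1.0, 6.5]
finger_gap: 0.0077
grip_force: 34.7
```

move_arm(targets=[[[0,0,0],[0,0,-0.109],1],[[0,0,0],[0,0,-0.109],1],[[0,0,0],[0,0,-0.109],1],[[0,0,0],[0,0,-0.109],1],[[0,0,0],[0,0,-0.109],1],[[0,0,0],[0,0,-0.109],1],[[0,0,0],[0,0,-0.109],1],[[0,0,0],[0,0,0],1],[[0,0,0],[0,0,0],1],[[0,0,0],[0,0,0],1]])

```text
time_s: 13.4
tcp_pos: [0.5057, -0.2377, 0.1613]
eef_rot: [[-0.107, 0.994, -0.002], [0.994, 0.107, 0.003], [0.003, -0.002, -1.0]]
wrist_force: [0.3, -1.0, 6.3]
finger_gap: 0.0071
grip_force: 34.8
```

```bash
python3 -c "
from h import *
go(.505,-.2355,.2,8.7); print(read_state()['ft_torque'])"
```

```text
t 13.4 p [ 0.5057 -0.2377  0.1613] yawy 6.15 F [ 0.3 -1.   6.3] gap 0.0071 grip 34.80723783373833
shift cm now [ 0.24 -0.05 -3.87] shift if turned first [ 0.23 -0.03 -3.87] rot [-0.002 -0.003 -0.044]
[-0.27623638  0.14761972  0.09432245]
```

move_arm(targets=[[[0,0,0],[0,0,-0.04],1],[[0,0,0],[0,0,0],1],[[0,0,0],[0,0,0],0.8],[[0,0,0],[0,0,0],0.6],[[0,0,0],[0,0,0],0.5],[[0,0,0],[0,0,0],0.5],[[0,0,-1.5],[0,0,0],0.5],[[0,0,-3],[0,0,0],0.5],[[0,0,-3],[0,0,0],0.5],[[0,0,0],[0,0,0],0.5],[[0,0,0],[0,0,0],0.5]])

```text
time_s: 14.32
tcp_pos: [0.5066, -0.2386, 0.2368]
eef_rot: [[-0.147, 0.989, 0.001], [0.989, 0.147, 0.001], [0.001, 0.001, -1.0]]
wrist_force: [-0.4, -0.5, 0.1]
finger_gap: 0.0426
grip_force: 0.0
```

```bash
python3 -c "
from h import *
go(.5504,.3398,.14,-4.4)"
```

```text
t 14.32 p [ 0.5066 -0.2386  0.2368] yawy 8.43 F [-0.4 -0.5  0.1] gap 0.0426 grip 0.0
shift cm now [56.56 12.79  9.74] shift if turned first [58.   -0.07  9.68] rot [ 0.001 -0.001  0.224]
```

move_arm(targets=[[[3.33,0.752,0],[0,0,0],0],[[3.33,0.752,0],[0,0,0],0],[[3.33,0.752,0],[0,0,0],0],[[3.33,0.752,0],[0,0,0],0],[[3.33,0.752,0],[0,0,0],0],[[3.33,0.752,0],[0,0,0],0],[[3.33,0.752,0],[0,0,0],0],[[3.33,0.752,0],[0,0,0],0],[[3.33,0.752,0],[0,0,0],0],[[3.33,0.752,0],[0,0,0],0],[[3.33,0.752,0],[0,0,0],0],[[3.33,0.752,0],[0,0,0],0],[[3.33,0.752,0],[0,0,0],0],[[3.33,0.752,0],[0,0,0],0],[[3.33,0.752,0],[0,0,0],0],[[3.33,0.752,0],[0,0,0],0],[[3.33,0.752,0],[0,0,0],0]])

```text
time_s: 15.73
tcp_pos: [0.5479, 0.3417, 0.2346]
eef_rot: [[-0.147, 0.989, -0.005], [0.989, 0.147, 0.0], [0.001, -0.005, -1.0]]
wrist_force: [0.3, -0.1, 0.1]
finger_gap: 0.0853
grip_force: 0.0
```

move_arm(targets=[[[0,0,2],[0,0,0.112],0],[[0,0,2],[0,0,0.112],0],[[0,0,2],[0,0,0],0],[[0,0,2],[0,0,0],0],[[0,0,1.5],[0,0,0],0],[[0,0,0],[0,0,0],0],[[0,0,0],[0,0,0],0],[[0,0,0],[0,0,0],0]])

```text
time_s: 16.4
tcp_pos: [0.5492, 0.3405, 0.1416]
eef_rot: [[0.077, 0.997, -0.002], [0.997, -0.077, 0.002], [0.002, -0.002, -1.0]]
wrist_force: [0.3, -0.1, 0.6]
finger_gap: 0.0854
grip_force: 0.0
```

```bash
python3 -c "
from h import *
go(.5504,.3398,.015,-4.4)
T=V('top');S=V('side')
f=lambda v,x,y,w,h,k:cv2.resize(v.i[y:y+h,x:x+w,::-1],None,fx=k,fy=k,interpolation=cv2.INTER_CUBIC)
cv2.imwrite('pics/g.png',np.hstack([f(T,280,110,90,90,5),f(S,215,110,70,90,5)]))
a=np.linspace(0,6.28,73)[:-1]
for v in(T,S):
  R=v.pix(np.c_[.599+.05*np.cos(a),-.2222+.05*np.sin(a),0*a+.091]); print('rim exp',R.min(0),R.max(0),'wing exp',v.pix([.5057,-.2377,.181]))
"
```

```text
t 16.4 p [0.5492 0.3405 0.1416] yawy -4.42 F [ 0.3 -0.1  0.6] gap 0.0854 grip 0.0
shift cm now [-0.09  0.16 12.66] shift if turned first [-0.07  0.13 12.66] rot [-0.002 -0.002 -0.   ]
rim exp [306.79696998 141.86285476] [337.99055307 172.53430202] wing exp [[332.82809188 181.92417568]]
rim exp [218.7783001  149.00967212] [249.27370093 169.49763335] wing exp [[263.5198384  137.11112573]]
```

View pics/g.png

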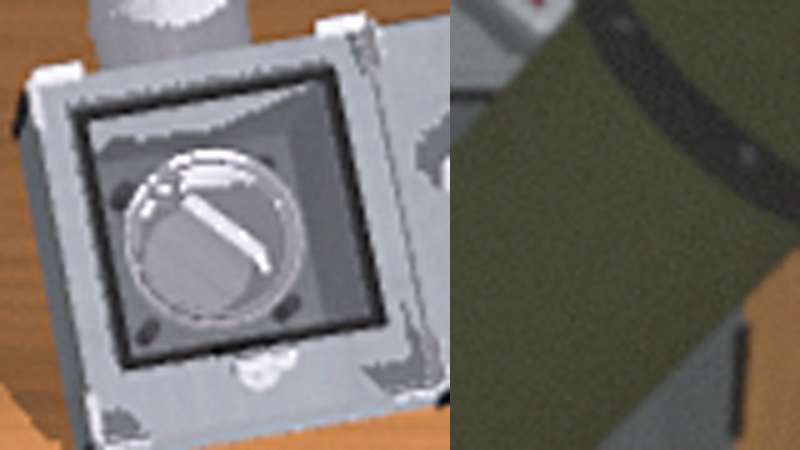

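The top view shows the basket concentric in the cup (rim about (306..339, 140..175)) and the wing at (333,182) lying along the unit's y, in line with the slot position.

move_arm(targets=[[[0,0,3],[0,0,0],0],[[0,0,3],[0,0,0],0],[[0,0,3],[0,0,0],0],[[0,0,2],[0,0,0],0],[[0,0.1,1],[0,0,0],0],[[0,0,0.5],[0,0,0],0],[[0,0,0],[0,0,0],0.3],[[0,0,0],[0,0,0],0.6],[[0,0,0],[0,0,0],0.8],[[0,0,0],[0,0,0],1],[[0,0,0],[0,0,0],1],[[0,0,0],[0,0,0],1],[[0,0,0],[0,0,0],1],[[0,0,0],[0,0,0],1]], grip_force=90)

```text
time_s: 17.67
tcp_pos: [0.5502, 0.341, 0.0174]
eef_rot: [[0.077, 0.997, -0.001], [0.997, -0.077, 0.003], [0.003, -0.001, -1.0]]
wrist_force: [-1.3, -0.9, 5.4]
finger_gap: 0.0105
grip_force: 88.3
```

move_arm(targets=[[[0,0,-0.5],[0,0,0],1],[[0,0,-1],[0,0,0],1],[[0,0,-2],[0,0,0],1],[[0,0,-3],[0,0,0],1],[[0,0,-3.5],[0,0,0],1],[[0,0,-3.5],[0,0,0],1],[[0,0,-3.5],[0,0,0],1],[[0,0,-3.5],[0,0,0],1],[[0,0,-2.5],[0,0,0],1],[[0,0,-1],[0,0,0],1],[[0,0,0],[0,0,0],1],[[0,0,0],[0,0,0],1]])

```text
time_s: 18.67
tcp_pos: [0.5493, 0.3398, 0.2554]
eef_rot: [[0.077, 0.997, -0.004], [0.997, -0.077, 0.001], [0.001, -0.004, -1.0]]
wrist_force: [0.4, -0.0, -4.3]
finger_gap: 0.01
grip_force: 88.1
```

```bash
python3 -c "
from h import *
go(.5895,-.2242,.25,8.7);print(read_state()['eef_rot'])"
```

```text
t 18.67 p [0.5493 0.3398 0.2554] yawy -4.41 F [ 0.4 -0.  -4.3] gap 0.01 grip 88.11694622039795
shift cm now [-55.93   8.34   0.46] shift if turned first [-56.36  -4.56   0.54] rot [-0.004 -0.001 -0.229]
[[ 7.69178530e-02  9.97028455e-01 -4.23140624e-03]
 [ 9.97037181e-01 -7.69141225e-02  1.03764777e-03]
 [ 7.09109453e-04 -4.29868299e-03 -9.99990509e-01]]
```

move_arm(targets=[[[-1.6,0.24,0],[0,0,0],1],[[-3,0.45,0],[0,0,0],1],[[-3.29,0.49,0],[0,0,0],1],[[-3.29,0.49,0],[0,0,0],1],[[-3.29,0.49,0],[0,0,0],1],[[-3.29,0.49,0],[0,0,0],1],[[-3.29,0.49,0],[0,0,0],1],[[-3.29,0.49,0],[0,0,0],1],[[-3.29,0.49,0],[0,0,0],1],[[-3.29,0.49,0],[0,0,0],1],[[-3.29,0.49,0],[0,0,0],1],[[-3.29,0.49,0],[0,0,0],1],[[-3.29,0.49,0],[0,0,0],1],[[-3.29,0.49,0],[0,0,0],1],[[-3.29,0.49,0],[0,0,0],1],[[-3.29,0.49,0],[0,0,0],1],[[-3.29,0.49,0],[0,0,0],1],[[-2,0.3,0],[0,0,0],1]])

```text
time_s: 20.17
tcp_pos: [0.5875, -0.2294, 0.2524]
eef_rot: [[0.082, 0.997, -0.008], [0.997, -0.082, -0.0], [-0.001, -0.008, -1.0]]
wrist_force: [-0.2, -0.4, -4.4]
finger_gap: 0.0103
grip_force: 88.1
```

move_arm(targets=[[[0,0,0],[0,0,-0.06],1],[[0,0,0],[0,0,-0.06],1],[[0,0,0],[0,0,-0.06],1],[[0,0,0],[0,0,-0.05],1],[[0,0,0],[0,0,0],1],[[0,0,0],[0,0,0],1],[[0,0,0],[0,0,0],1],[[0,0,0],[0,0,0],1]])

```text
time_s: 20.83
tcp_pos: [0.5899, -0.2239, 0.2544]
eef_rot: [[-0.152, 0.988, -0.004], [0.988, 0.152, 0.002], [0.003, -0.003, -1.0]]
wrist_force: [-0.1, -0.3, -3.7]
finger_gap: 0.01
grip_force: 88.1
```

```bash
python3 -c "
from h import *
go(.5895,-.2242,.1674,8.7)
S=V('side'); T=V('top')
f=lambda v,x,y,w,h,k:cv2.resize(v.i[y:y+h,x:x+w,::-1],None,fx=k,fy=k,interpolation=cv2.INTER_CUBIC)
cv2.imwrite('pics/k.png',np.hstack([f(S,180,70,110,110,4),f(T,275,95,90,110,4)]))
"
```

```text
t 20.83 p [ 0.5899 -0.2239  0.2544] yawy 8.72 F [-0.1 -0.3 -3.7] gap 0.01 grip 88.10564875602722
shift cm now [-0.04 -0.01  8.7 ] shift if turned first [-0.02 -0.04  8.7 ] rot [-0.003 -0.003  0.   ]
```

View pics/k.png

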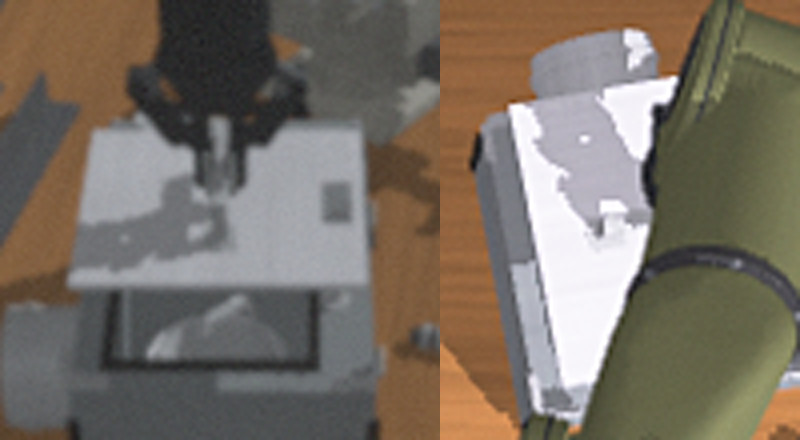

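```bash
python3 -c "
from h import *
S=V('side');T=V('top');a=np.radians(8.7);x=np.array([np.cos(a),np.sin(a),0]);y=np.array([-x[1],x[0],0])
c=np.array([.5899,-.2239,.2544-.0174+.006])
C=np.array([c+i*.105*x+j*.095*y for i,j in((1,1),(1,-1),(-1,-1),(-1,1))]+[c-.085*x])
for v,o in((S,(180,70,0)),(T,(275,95,440))):
  p=v.pix(C);print(p.round(1).tolist(),'in montage',((p-o[:2])*4+[o[2],0]).round(0).tolist())
"
```

```text
[[196.5, 140.9], [203.1, 102.3], [269.9, 102.6], [271.6, 141.2], [263.9, 120.7]] in montage [[66.0, 283.0], [92.0, 129.0], [359.0, 130.0], [366.0, 285.0], [336.0, 203.0]]
[[291.7, 120.9], [355.5, 110.3], [369.7, 180.1], [304.8, 191.2], [336.0, 178.9]] in montage [[507.0, 104.0], [762.0, 61.0], [819.0, 341.0], [559.0, 385.0], [684.0, 335.0]]
```

The cover hangs level over the unit. Its corners in the side crop, (68,286), (95,126), (362,127) and (368,288), with the slot at (337,202), match the prediction within about 1 px.

move_arm(targets=[[[-0.03,0,1],[-0.003,-0.003,0],1],[[0,0,1.5],[0,0,0],1],[[0,0,1.5],[0,0,0],1],[[0,0,1],[0,0,0],1],[[0,0,1],[0,0,0],1],[[0,0,0.5],[0,0,0],1],[[0,0,0],[0,0,0],1],[[0,0,0],[0,0,0],1],[[0,0,0],[0,0,0],1]])

```text
time_s: 21.78
tcp_pos: [0.5911, -0.2246, 0.191]
eef_rot: [[-0.152, 0.988, 0.003], [0.988, 0.152, -0.001], [-0.002, 0.003, -1.0]]
wrist_force: [0.1, 0.2, -4.3]
finger_gap: 0.0101
grip_force: 88.0
```

```bash
python3 -c "
from h import *
go(.5895,-.2242,.1674,8.7)"
```

```text
t 21.78 p [ 0.5911 -0.2246  0.191 ] yawy 8.76 F [ 0.1  0.2 -4.3] gap 0.0101 grip 88.02432060241699
shift cm now [ 0.07 -0.16  2.36] shift if turned first [ 0.07 -0.15  2.36] rot [0.003 0.002 0.001]
```

move_arm(targets=[[[0.05,-0.15,0.4],[0.003,0.002,0],1],[[0,0,0.4],[0,0,0],1],[[0,0,0.4],[0,0,0],1],[[0,0,0.4],[0,0,0],1],[[0,0,0.2],[0,0,0],1],[[0,0,0],[0,0,0],1],[[0,0,0],[0,0,0],1],[[0,0,0],[0,0,0],1]])

```text
time_s: 22.45
tcp_pos: [0.5889, -0.2241, 0.1725]
eef_rot: [[-0.152, 0.988, -0.002], [0.988, 0.152, 0.001], [0.001, -0.002, -1.0]]
wrist_force: [-0.5, 0.1, -0.4]
finger_gap: 0.0101
grip_force: 88.5
```

move_arm(targets=[[[0,0,0.2],[0,0,0],1],[[0,0,0.2],[0,0,0],1],[[0,0,0.2],[0,0,0],1],[[0,0,0],[0,0,0],1],[[0,0,0],[0,0,0],1],[[0,0,0],[0,0,0],1]])

```text
time_s: 22.95
tcp_pos: [0.589, -0.2241, 0.1678]
eef_rot: [[-0.152, 0.988, -0.001], [0.988, 0.152, 0.001], [0.001, -0.001, -1.0]]
wrist_force: [-3.4, 1.1, 9.6]
finger_gap: 0.0101
grip_force: 90.1
```

```bash
python3 -c "
from h import *
go(.5895,-.2242,.1674,8.7);print(np.round(read_state()['eef_rot'],4).tolist())"
```

```text
t 22.95 p [ 0.589  -0.2241  0.1678] yawy 8.76 F [-3.4  1.1  9.6] gap 0.0101 grip 90.07177591323853
shift cm now [-0.02  0.05  0.04] shift if turned first [-0.02  0.05  0.04] rot [-0.001 -0.001  0.001]
[[-0.1523, 0.9883, -0.0013], [0.9883, 0.1523, 0.0009], [0.0011, -0.0012, -1.0]]
```

move_arm(targets=[[[0,0,0.1],[0,0,0],1],[[0,0,0.1],[0,0,0],1],[[0,0,0.1],[0,0,0],1],[[0,0,0],[0,0,0],1],[[0,0,0],[0,0,0],1],[[0,0,0],[0,0,0],1]])

```text
time_s: 23.45
tcp_pos: [0.589, -0.2241, 0.1673]
eef_rot: [[-0.152, 0.988, -0.0], [0.988, 0.152, 0.001], [0.001, -0.0, -1.0]]
wrist_force: [-9.6, 3.6, 25.8]
finger_gap: 0.0101
grip_force: 92.3
```

```bash
python3 -c "
from h import *
go(.5895,-.2242,.1674,8.7);print(np.round(read_state()['eef_rot'],4).tolist())
S=V('side');a=np.radians(8.7);x=np.array([np.cos(a),np.sin(a),0]);y=np.array([-x[1],x[0],0])
c=np.array([.589,-.2241,.156])
C=np.array([c+i*.105*x+j*.095*y for i,j in((1,1),(1,-1),(-1,-1),(-1,1))]+[c-.085*x])
print('expected corners',S.pix(C).round(1).tolist())
m=((S.hsv[...,2]>135)&(S.hsv[...,1]<60)).astype(np.uint8)
for k in S.blobs(m,185,100,290,180,100)[:2]: print(cv2.contourArea(k),cv2.approxPolyDP(cv2.convexHull(k),3,True)[:,0].tolist())
"
```

```text
t 23.45 p [ 0.589  -0.2241  0.1673] yawy 8.75 F [-9.6  3.6 25.8] gap 0.0101 grip 92.28134393692017
shift cm now [-0.02  0.05 -0.01] shift if turned first [-0.02  0.05 -0.01] rot [-0.    -0.001  0.001]
[[-0.1522, 0.9884, -0.0002], [0.9884, 0.1522, 0.0008], [0.0008, -0.0001, -1.0]]
expected corners [[200.1, 163.8], [206.0, 124.9], [269.2, 125.2], [270.7, 164.2], [263.5, 143.6]]
1255.0 [[268, 126], [269, 163], [201, 163], [253, 125]]
408.0 [[229, 133], [221, 145], [203, 147], [206, 125], [218, 125]]
```

The cover is hard against the frame: the force rose 16 N while the TCP moved only 0.5 mm, stopping at the expected flush height. Its corners sit where they should in the side view.

```bash
python3 -c "
from workcell import *
print(close_job())"
```

```text
the job is handed in; nothing more can be done
None
```

The basket is nested in the cup, the wing is in line with the slot, and the cover is held pressed flush on its frame (about 26 N upward on the wrist); I handed the job in at about 23.5 s, and it returned no verdict.

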